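# Shut the suction ports, then hold the trimming hood open

### The job

Press both yellow snap covers on the grey suction block down until they click and stay shut. Then lift the clear hood of the trimming box by its orange grip until it is 45 degrees open (a few degrees either way is fine) and keep holding it there, still, so that a colleague can take out the model: the job finishes with the robot holding the hood, which falls shut if let go. Leave the three foam models where they stand.

Things in the scene. Friction and masses are not known exactly. Their poses are not given: they have to be found in the camera images.
- trim_box: open grey plastic trimming box fixed to the bench, 240 x 240 mm, 80 mm high, walls 8 mm; origin at the centre of its underside on the bench, z up; its x axis points from the front (grip side, towards the robot) to the hinge side at the back
- hood (a joint): opening angle of the hood in rad: 0 lying shut on the box, 0.785 = 45 degrees, stop at 1.25. The hood is a clear panel in a mauve frame, 240 x 240 x 10 mm, 0.4 kg, hinged along the back upper edge of the box; its front edge rises as it opens; it swings freely and falls shut by its own weight from every angle (about 2 N at the grip holds it)
- hood_grip (a point): the place to hold on the hood's orange grip: an upright block standing on the middle of the hood's front edge, 18 mm wide (hood's y) x 30 mm (hood's x) x 48 mm tall from the hood's top face. The point is in its middle, 30 mm above the hood's top face and 18 mm below the block's top, in hood axes 221 mm in front of the hinge line and 40 mm above it. Axes turn with the hood: x towards the hinge, y along the hinge, z out of its top face
- hood_hinge (a point): middle of the hood's hinge line, 80 mm above the bench; the line runs along the box's y axis
- suction_block: grey painted block fixed to the bench, 100 (x) x 210 (y) x 60 mm high; origin at the centre of its underside, z up; its front (-x) is where the covers click in, the hinges are towards its back
- cover_left (a joint): opening angle of the left (block's +y) snap cover in rad: 0 fully shut, about 0.4 to 0.85 at the start. Yellow plate 78 x 70 x 6 mm hinged near the block's back; a weak spring opens it again unless it has clicked: a nose on its front lip snaps under a sprung ridge at about 0.07 rad, needing about 8 to 10 N at the press point; it then stays at 0 to 0.02
- cover_right (a joint): the same for the right (block's -y) snap cover
- cover_left_press (a point): point on the upper face of the left cover to press, 45 mm in front of its hinge line and 6 mm above it in cover axes (the front edge is 33 mm further on); 67 mm above the bench when shut. Moves with the cover
- cover_right_press (a point): the same on the right cover
- cover_left_hinge (a point): middle of the left cover's hinge line, 61 mm above the bench; 20 mm behind and 53 mm to the left of the block's centre
- cover_right_hinge (a point): middle of the right cover's hinge line, 61 mm above the bench; 20 mm behind and 53 mm to the right of the block's centre
- foam_cup_mid (a point): off-white foam cup model, bystander, widening from 60 to 80 mm diameter, 95 mm tall, standing behind the trimming box; point half-way up
- foam_beaker_mid (a point): off-white foam beaker model, bystander, 72 mm diameter, 85 mm tall, standing behind the suction block; point half-way up
- foam_bowl_mid (a point): off-white foam bowl model, bystander, 80 mm diameter, 45 mm tall, standing inside the trimming box under the hood; point half-way up

How it is judged:
On the way:
1. both snap covers are clicked shut while the hood is still down (value of joint each of cover_left, cover_right below 0.05 rad and value of joint hood below 0.2 rad), for 0.2 s.
At the end, for the whole second after the job is handed in: Both covers clicked shut (under 0.05 rad) with the robot off the suction block, and the robot alone is holding the hood still at 45 degrees, within 7 degrees; no foam model props it (value of joint each of cover_left, cover_right below 0.05 rad and contact force between the fingers and suction_block below 0.2 N and value of joint hood between 0.663 and 0.908 rad and velocity of joint hood between -0.06 and 0.06 rad/s and contact force between any of the fingers, the arm and hood above 0.5 N and contact force between hood and foam_cup below 0.2 N and contact force between hood and foam_beaker below 0.2 N and contact force between hood and foam_bowl below 0.2 N); the arm keeps its last pose, push and grip.
It fails at once if a foam model was moved by more than 30 mm or tipped over (distance of any of foam_cup_mid, foam_beaker_mid, foam_bowl_mid from where it was at the start of the episode above 0.03 m or angle between any of foam_cup_mid, foam_beaker_mid, foam_bowl_mid's own z axis and vertical above 0.6 rad).
It also fails if it takes over 54 s, if anything falls off the work surface, if the arm or the gripper's body presses on something with over 40 N, if the wrist force passes 120 N, or if a joint passes its speed limit or range.

### The arm

A 6-joint arm with a two-finger parallel gripper is mounted at the origin on the work surface. World frame = base frame: x ahead of the robot, y to its left, z up, the work surface at z = 0. Lengths are in m, angles in rad, forces in N, time in s.
With the tool pointing down it reaches from about 0.35 to 0.975 m from the base axis. Payload 4.9 kg.
Tool frame: the origin (TCP) lies at the very end of the fingers, on their centre line; the grasp point (between the pads) lies 19 mm behind it; x points along the fingers, z is the direction in which the jaws open and shut, and the axes are right-handed (so a half turn about x gives the same grasp; the last joint's range is limited). The gripper opens to 85 mm and grips with 20 to 120 N. Pads are 22 mm wide; open, the fingers measure 114 mm over their backs; the gripper's body (76 mm by 85 mm) begins 54 mm behind the grasp point. The pads swing forward as they close: fully open they stand 13 mm farther back than shut.
Start: joints at [1.094, 0.053, 1.613, -0, 1.476, -0.119], TCP at [0.219, 0.585, 0.231] pointing down, gripper open.
Joint ranges: [-3.01, 3.01], [-1.01, 2.22], [0.06, 2.58], [-1.02, 4.17], [0.09, 2.62], [-3.14, 3.14]. Speed limits (rad/s): [2.57, 2.57, 3.14, 3.14, 3.14, 3.14].

### API

Orientations are given as a unit quaternion [w, x, y, z].
In Python, from plant import manip, viewer gives the robot as it stands.
- The arm moves only by the shell command python3 -m inch 'ROWS'. ROWS is JSON, a list of rows, each an object with "fingers": the opening, from -1 (shut) to 1 (fully open), so that 0 is half open; "delta_pos": the shift along the tool's x, y, z in cm, a list of three; "twist": the turn, a rotation vector about the tool's x, y, z in degrees, a list of three. A call has 1 to 5 rows; each row shifts and turns the commanded pose from where the row before left it, along the tool's axes as they then stand; what a row does not reach is not made up. A row lasts 1/8 s, in which the tool goes at most 62.5 mm and 10.7 degrees, less where a joint would pass 70% of its speed; a pose out of reach is approached as far as the arm can. A call is refused whole if a number of a shift passes 6.25 or a number of a turn 10.7, either way. A call with a gripper value outside its range is refused whole. The fingers move at their own pace and stop on an object; the grip force is fixed at half the most. Time passes only in rows, so rows that do not move let the fingers close. It gives the time, the measured TCP pose, the force and the opening at its end, in the units of the state.
- manip.state(): the state, without advancing time (a new reading comes with each control period).
- viewer.grab_frame(name): name is "scene" or "top"; returns a dict with "pixels" (420x560x3 uint8, blue, green, red), "range_z" (420x560 float32, m along the optical axis (not along the pixel's ray), 0 where there is no reading), "K" (3x3 intrinsics, pixels), "k1" (the pictures are not rectified: a ray, as slopes to the right and down, at radius r is drawn at 1 + k1 r^2 times it, then the intrinsics apply), "pose" (4x4, takes a point from camera to world coordinates). Camera axes: x right, y down, z forward; pixel columns grow to the right and rows downward; lengths in m; the calibration is good to about 2 mm. A picture is of the moment at which its call begins.
- manip.job_done(): hands the job in, once; it reports no verdict.
The state is a dict: "time": time; "joint_pos": joint angles; "joint_vel": joint speeds; "joint_efforts": joint torques, N m; "tool_pos": TCP position; "tool_rot": TCP orientation; "contact_force": force on the tool from outside, world axes, zero at the start; "ft_torque": the same for the moment, N m; "gripper_width": opening from 0.0 (shut) to 1.0 (fully open).
Only numpy, scipy, OpenCV 4.12 (cv2) and the standard library are available. Lean on these libraries where they do the work, as an engineer would, in place of code of your own. Each camera call takes 0.05 s, during which the arm holds its last target.

## Working session

There is one attempt and no reset: what is moved stays moved. The work goes in short steps, Python scripts to look and compute and a shell command to move; the robot and the scene stay as the last step left them, time stands still between calls to the robot, and variables do not carry over. Pictures are saved under pics/ and viewed, and the job is handed in when it is done.

```bash
ls; mkdir -p pics
python3 - <<'E'
from plant import manip, viewer
import cv2,numpy as np
print(manip.state())
for n in ("scene","top"):
    f=viewer.grab_frame(n); cv2.imwrite(f"pics/{n}0.png",f["pixels"]); np.savez(f"pics/{n}0.npz",**{k:np.array(v) for k,v in f.items()})
    print(n,f["K"],f["k1"],f["pose"])
E
```

```text
pics
{'time': 0.0, 'joint_pos': array([ 1.09400844e+00,  5.33734275e-02,  1.61433879e+00,  8.73661506e-06,
        1.47601358e+00, -1.19032521e-01]), 'joint_vel': array([-0.00019136, -0.00054273,  0.00063282, -0.00079739, -0.00025842,
        0.00011207]), 'joint_efforts': array([-1.38542393e-03, -3.93684590e+01, -3.70170772e+01, -2.30671694e-04,
        7.24281606e-03,  1.07522806e-05]), 'tool_pos': array([0.21857568, 0.58484413, 0.23002601]), 'tool_rot': array([ 0.58031671, -0.40340944,  0.58165225,  0.40270834]), 'contact_force': array([-0.14787276,  0.8855937 , -0.31866133]), 'ft_torque': array([-0.02940607,  0.0375888 ,  0.02186298]), 'gripper_width': 0.9995838915240789}
scene [[501.45250226   0.         280.54790173]
 [  0.         501.45250226 208.29549154]
 [  0.           0.           1.        ]] -0.036632794660643356 [[-0.86530619  0.28545191 -0.41202234  1.05703887]
 [ 0.500702    0.45404458 -0.73698102  0.84188822]
 [-0.02329613 -0.84401465 -0.53581393  0.69556726]
 [ 0.          0.          0.          1.        ]]
top [[469.86809747   0.         280.77583631]
 [  0.         469.86809747 206.22941066]
 [  0.           0.           1.        ]] -0.16083215909930768 [[ 0.00169095 -0.98799812  0.15445665  0.47604693]
 [-0.99977777  0.00157533  0.02102209 -0.00357758]
 [-0.0210131  -0.15445787 -0.98777589  1.02544791]
 [ 0.          0.          0.          1.        ]]
```

View pics/scene0.png

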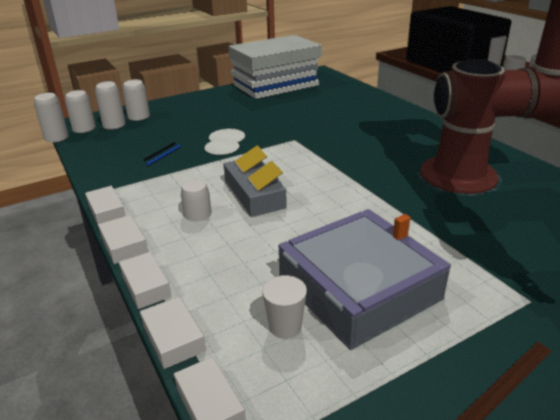

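View pics/top0.png

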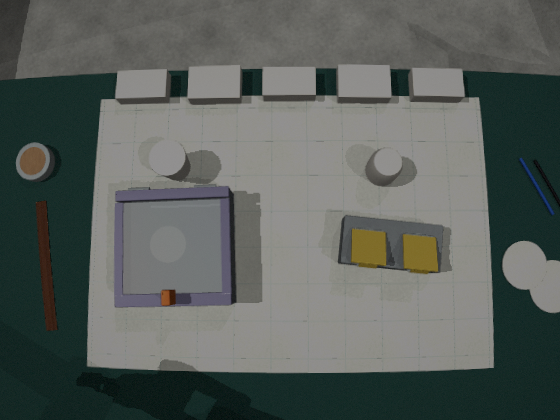

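The scene view shows the box with its orange grip at about (401,227), and the yellow covers at (250,157) and (265,176). In the top view (up = +x, left = +y), the box is at about (174,246), its grip at (168,297) and the covers at (369,247) and (420,252).

```bash
cat > h.py <<'E'
import numpy as np,cv2
from plant import manip, viewer
def load(n): return dict(np.load(f"pics/{n}.npz"))
def world(f,uv,z=None):
    K=f["K"];k1=float(f["k1"]);T=f["pose"]
    uv=np.atleast_2d(np.array(uv,float))
    s=cv2.undistortPoints(uv.reshape(-1,1,2),K,np.array([k1,0,0,0,0.])).reshape(-1,2)
    r=np.c_[s,np.ones(len(s))]
    if z is None:
        d=f["range_z"][uv[:,1].round().astype(int),uv[:,0].round().astype(int)]
    else:
        rw=r@T[:3,:3].T; d=(z-T[2,3])/rw[:,2]
    return (r*np.asarray(d)[:,None])@T[:3,:3].T+T[:3,3]
def mask(f,name):
    hsv=cv2.cvtColor(f["pixels"],cv2.COLOR_BGR2HSV)
    R={"yellow":((20,150,80),(32,255,255)),"orange":((3,150,80),(16,255,255)),"mauve":((115,50,50),(140,150,220))}[name]
    return cv2.inRange(hsv,np.array(R[0]),np.array(R[1]))
def blobs(m,amin=40):
    n,l,s,c=cv2.connectedComponentsWithStats(m)
    return [(l==i,s[i],c[i]) for i in range(1,n) if s[i][4]>=amin]
def pts(f,m):
    v,u=np.nonzero(m&(f["range_z"]>0)); return world(f,np.c_[u,v])
E
python3 - <<'E'
from h import *
np.set_printoptions(precision=4,suppress=True)
for n in("scene0","top0"):
    f=load(n)
    for c in("yellow","orange","mauve"):
        for b,s,ce in blobs(mask(f,c)):
            b=cv2.erode(b.astype(np.uint8),np.ones((3,3))) if s[4]>100 else b
            p=pts(f,b.astype(bool))
            if len(p)<5: continue
            cc=p.mean(0);w,v=np.linalg.eigh(np.cov((p-cc).T))
            print(n,c,s,ce,"mean",cc,"min",np.percentile(p,2,0),"max",np.percentile(p,98,0),"nrm",v[:,0],"sd",np.sqrt(abs(w)))
E
```

```text
scene0 yellow [236 146  30  26 389] [250.5913 158.4216] mean [ 0.5292 -0.2608  0.0841] min [ 0.4983 -0.2914  0.0705] max [ 0.5591 -0.2322  0.0974] nrm [ 0.413  -0.0594  0.9088] sd [0.0015 0.0167 0.0197]
scene0 yellow [249 162  33  28 457] [264.7221 175.2407] mean [ 0.5428 -0.1559  0.0846] min [ 0.515  -0.1857  0.0707] max [ 0.5701 -0.127   0.0995] nrm [-0.4529  0.0547 -0.8899] sd [0.0014 0.0173 0.0185]
scene0 orange [ 32   0  34 112 524] [47.3798 49.8263] mean [ 0.8532 -1.5362  0.1764] min [ 0.8472 -1.5514 -0.0253] max [ 0.8586 -1.525   0.3521] nrm [ 0.9998 -0.0189 -0.0009] sd [0.0034 0.0065 0.1175]
scene0 orange [269   0   5  37  92] [270.837   17.6304] mean [-0.2457 -1.5354  0.1448] min [-0.2581 -1.5496  0.056 ] max [-0.2332 -1.5192  0.2276] nrm [ 0.7617 -0.6478 -0.0132] sd [0.0049 0.009  0.0521]
scene0 orange [  0 176  71  30 785] [ 33.2178 190.358 ] mean [ 1.0951 -1.9847 -0.6987] min [ 0.9079 -2.0046 -0.7278] max [ 1.2591 -1.9649 -0.6644] nrm [-0.0018 -0.9791  0.2036] sd [0.0096 0.0183 0.1131]
scene0 orange [394 214  16  25 288] [401.3681 226.1667] mean [0.4456 0.2415 0.1235] min
[... 399 characters left out ...]
[ 0.5056 -0.1902  0.0675] max [ 0.572  -0.128   0.1011] nrm [ 0.4422 -0.0411  0.896 ] sd [0.0022 0.0183 0.0219]
top0 yellow [ 403  235   35   39 1160] [419.6233 253.6552] mean [ 0.5263 -0.2639  0.0837] min [ 0.4931 -0.2956  0.0687] max [ 0.5591 -0.2331  0.0982] nrm [ 0.3965 -0.0462  0.9169] sd [0.0017 0.0184 0.0215]
top0 orange [162 290   8  16 119] [165.5126 297.437 ] mean [0.4404 0.2337 0.1373] min [0.4295 0.2285 0.1349] max [0.4515 0.2388 0.1406] nrm [ 0.0307 -0.0585 -0.9978] sd [0.0014 0.0033 0.0068]
top0 mauve [176 294  15  10 115] [183.2    298.7391] mean [0.4319 0.2065 0.0886] min [0.4297 0.199  0.0856] max [0.4339 0.2174 0.0911] nrm [ 0.9537  0.0648 -0.2936] sd [0.0014 0.0017 0.0057]
```

Run:
```python
from h import *
np.set_printoptions(precision=4,suppress=True)
f=load("scene0")
for b,s,ce in blobs(mask(f,"mauve"),1000):
    p=pts(f,b); p=p[abs(p[:,2]-.09)<.004]
    print("hood rect scene",cv2.minAreaRect(p[:,:2].astype(np.float32)*1000))
f=load("top0")
v,u=np.mgrid[0:420,0:560]; P=world(f,np.c_[u.ravel(),v.ravel()])
def rect(sel,name):
    m=cv2.morphologyEx(sel.reshape(420,560).astype(np.uint8),cv2.MORPH_OPEN,np.ones((3,3)))
    for b,s,c in blobs(m,80):
        p=P[b.ravel()]; print(name,s,cv2.minAreaRect(p[:,:2].astype(np.float32)*1000),p.mean(0))
R=(P[:,0]>.3)&(P[:,0]<.9)&(abs(P[:,1])<.45)
rect(R&(abs(P[:,2]-.09)<.006)&(P[:,1]>0),"hoodtop")
rect(R&(P[:,2]>.05)&(P[:,1]<-.05)&(P[:,0]<.62),"block")
rect(R&(P[:,2]>.03)&(P[:,0]>.62),"beaker/cup")
```

```text
hood rect scene ((542.4583740234375, 240.681396484375), (238.91726684570312, 240.39599609375), 2.0313124656677246)
hoodtop [163 140  15  11  82] ((755.4298706054688, 248.93218994140625), (31.30419921875, 20.569259643554688), 50.147430419921875) [0.7534 0.249  0.0936]
hoodtop [149 145  36  31 483] ((716.4761352539062, 250.5496826171875), (58.65739059448242, 74.67633056640625), 12.526542663574219) [0.7179 0.2486 0.0937]
hoodtop [ 115  184  114   18 1309] ((652.25439453125, 243.3062286376953), (28.59078025817871, 239.27247619628906), 2.1798253059387207) [0.6503 0.2412 0.0893]
hoodtop [  114   199   118   109 10695] ((527.8473510742188, 238.0698699951172), (214.08143615722656, 241.48046875), 2.236056327819824) [0.5276 0.2363 0.0874]
block [ 340  216  103   58 4843] ((545.4146728515625, -213.68601989746094), (210.8986358642578, 107.76025390625), 84.29782104492188) [ 0.5467 -0.2103  0.0716]
beaker/cup [262  87  54  10 494] ((889.776611328125, 0.6978530883789062), (20.003198623657227, 118.89625549316406), 0.27730870246887207) [ 0.8888 -0.0004  0.0387]
beaker/cup [339  87  53  12 553] ((887.
[... 375 characters left out ...]
.47797966003418), 89.15462493896484) [0.8866 0.1675 0.0389]
beaker/cup [412  88  52  10 440] ((889.827392578125, -338.12261962890625), (19.88063621520996, 118.52237701416016), 0.2516256868839264) [ 0.8892 -0.3359  0.0389]
beaker/cup [ 149  140   40   39 1215] ((725.009765625, 253.20555114746094), (75.72406768798828, 77.10213470458984), 1.2439409494400024) [0.7223 0.2498 0.0899]
beaker/cup [ 367  147   36   37 1001] ((714.97998046875, -203.58319091796875), (69.76556396484375, 66.96198272705078), 65.20752716064453) [ 0.711  -0.1996  0.0767]
beaker/cup [ 115  184  117   25 2211] ((645.3568115234375, 242.69390869140625), (240.451171875, 48.755126953125), 89.88033294677734) [0.642  0.2342 0.0874]
```

```bash
cat >> h.py <<'E'
from scipy.spatial.transform import Rotation as Ro
def pose():
    s=manip.state(); q=s["tool_rot"]; return s,np.array(s["tool_pos"]),Ro.from_quat([q[1],q[2],q[3],q[0]])
def plan(target,R=None):
    s,p,r=pose()
    print("t",round(s["time"],2),"tcp",p.round(4),"F",s["contact_force"].round(1),"w",round(s["gripper_width"],3),"q",s["joint_pos"].round(3))
    print("tool axes (cols) ",r.as_matrix().round(3).tolist())
    print("delta_pos cm (tool)",(r.inv().apply(np.array(target)-p)*100).round(2))
    if R is not None: print("twist deg",np.degrees((r.inv()*R).as_rotvec()).round(2))
def down(yaw):  # tool x down, z = yawed y axis
    x=np.array([0,0,-1.]);z=np.array([-np.sin(yaw),np.cos(yaw),0]);return Ro.from_matrix(np.c_[x,np.cross(z,x),z])
E
python3 - <<'E'
from h import *
plan([.523,-.1555,.2],down(-.0995))
E
```

```text
t 0.1 tcp [0.2186 0.5849 0.2302] F [-0.2 -0.4  0.4] w 0.998 q [ 1.094  0.053  1.614 -0.     1.476 -0.119]
tool axes (cols)  [[-0.001, -0.937, 0.35], [-0.002, 0.35, 0.937], [-1.0, 0.0, -0.002]]
delta_pos cm (tool) [  3.12 -54.44 -58.69]
twist deg [-14.8   -0.1   -0.02]
```

```bash
python3 -m inch '[{"fingers":-1,"delta_pos":[0,-3,-5],"twist":[-7.4,0,0]},{"fingers":-1,"delta_pos":[0,-3,-5],"twist":[-7.4,0,0]}]'
python3 - <<'E'
from h import *
plan([.523,-.1555,.2],down(-.0995))
E
```

```text
time: 0.35
tool_pos: [0.247, 0.4712, 0.2302]
tool_rot: [0.522, -0.476, 0.523, 0.476]
contact_force: [0.4, 0.5, 1.1]
gripper_width: 0.607
t 0.35 tcp [0.247  0.4712 0.2302] F [0.4 0.5 1.1] w 0.607 q [ 0.948 -0.169  1.828 -0.     1.485 -0.529]
tool axes (cols)  [[-0.001, -0.996, 0.093], [-0.002, 0.093, 0.996], [-1.0, 0.001, -0.002]]
delta_pos cm (tool) [  3.1  -33.33 -59.81]
twist deg [ 0.35 -0.1  -0.04]
```

```bash
python3 -m inch '[{"fingers":-1,"delta_pos":[0,-3,-5.4],"twist":[0,0,0]},{"fingers":-1,"delta_pos":[0,-3,-5.4],"twist":[0,0,0]},{"fingers":-1,"delta_pos":[0,-3,-5.4],"twist":[0,0,0]},{"fingers":-1,"delta_pos":[0,-3,-5.4],"twist":[0,0,0]},{"fingers":-1,"delta_pos":[0,-3,-5.4],"twist":[0,0,0]}]'; python3 -m inch '[{"fingers":-1,"delta_pos":[0,-3,-5.4],"twist":[0,0,0]},{"fingers":-1,"delta_pos":[0,-3,-5.4],"twist":[0,0,0]},{"fingers":-1,"delta_pos":[0,-3,-5.4],"twist":[0,0,0]},{"fingers":-1,"delta_pos":[0,-3,-5.4],"twist":[0,0,0]},{"fingers":-1,"delta_pos":[0,-3,-5.4],"twist":[0,0,0]}]'
python3 - <<'E'
from h import *
plan([.523,-.1555,.13],down(-.0995))
E
```

```text
time: 0.98
tool_pos: [0.3699, 0.1872, 0.231]
tool_rot: [0.524, -0.475, 0.524, 0.475]
contact_force: [0.8, 0.7, 0.1]
gripper_width: 0.001
time: 1.6
tool_pos: [0.4924, -0.0966, 0.231]
tool_rot: [0.524, -0.474, 0.524, 0.474]
contact_force: [0.7, -0.0, 0.8]
gripper_width: -0.002
t 1.6 tcp [ 0.4924 -0.0966  0.231 ] F [ 0.7 -0.   0.8] w -0.002 q [-0.342 -0.248  1.894  0.     1.496 -1.813]
tool axes (cols)  [[-0.0, -0.995, 0.1], [0.0, 0.1, 0.995], [-1.0, 0.0, 0.0]]
delta_pos cm (tool) [10.09 -3.63 -5.56]
twist deg [-0.03  0.02 -0.  ]
```

```bash
python3 -m inch '[{"fingers":-1,"delta_pos":[3.5,-3,-4],"twist":[0,0,0]},{"fingers":-1,"delta_pos":[6,0,0],"twist":[0,0,0]},{"fingers":-1,"delta_pos":[0,0,0],"twist":[0,0,0]}]'
python3 - <<'E'
from h import *
plan([.523,-.1555,.067],down(-.0995))
f=viewer.grab_frame("top"); cv2.imwrite("pics/top1.png",f["pixels"])
f=viewer.grab_frame("scene"); cv2.imwrite("pics/scene1.png",cv2.resize(f["pixels"][100:300,150:400],None,fx=3,fy=3))
E
```

```text
time: 1.98
tool_pos: [0.5137, -0.136, 0.1299]
tool_rot: [0.522, -0.47, 0.526, 0.479]
contact_force: [-0.1, 0.8, -0.2]
gripper_width: -0.0
t 1.98 tcp [ 0.5137 -0.136   0.1299] F [-0.1  0.8 -0.2] w -0.0 q [-0.399 -0.077  1.916  0.     1.316 -1.869]
tool axes (cols)  [[-0.012, -0.995, 0.1], [0.005, 0.1, 0.995], [-1.0, 0.013, 0.004]]
delta_pos cm (tool) [ 6.27 -1.2  -1.87]
twist deg [-0.06  0.23 -0.74]
```

View pics/scene1.png

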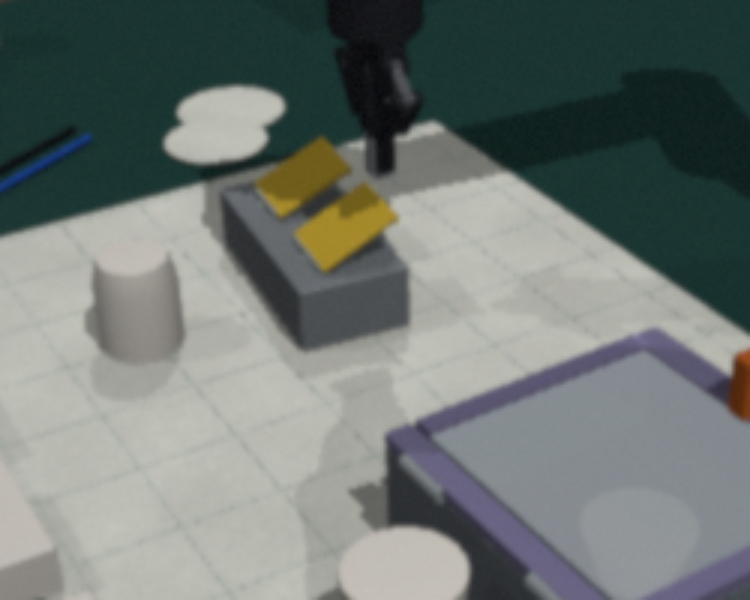

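The closed fingers at about (380,165) in this crop are in front of and above the left cover, whose plate is at (345,228). I'll shift sideways over the press point and come down.

```bash
python3 -m inch '[{"fingers":-1,"delta_pos":[0,-1.1,-1.9],"twist":[0,0,0]},{"fingers":-1,"delta_pos":[2,0,0],"twist":[0,0,0]},{"fingers":-1,"delta_pos":[1.5,0,0],"twist":[0,0,0]},{"fingers":-1,"delta_pos":[1.5,0,0],"twist":[0,0,0]},{"fingers":-1,"delta_pos":[0,0,0],"twist":[0,0,0]}]'
python3 - <<'E'
from h import *
plan([.523,-.1555,.067],down(-.0995))
E
```

```text
time: 2.7
tool_pos: [0.5257, -0.1565, 0.084]
tool_rot: [0.524, -0.473, 0.525, 0.476]
contact_force: [0.3, 1.2, 0.3]
gripper_width: -0.002
t 2.7 tcp [ 0.5257 -0.1565  0.084 ] F [0.3 1.2 0.3] w -0.002 q [-0.425  0.013  1.911  0.     1.221 -1.897]
tool axes (cols)  [[-0.004, -0.995, 0.099], [0.002, 0.099, 0.995], [-1.0, 0.004, 0.001]]
delta_pos cm (tool) [1.7  0.28 0.07]
twist deg [ 0.01  0.07 -0.22]
```

```bash
python3 -m inch '[{"fingers":-1,"delta_pos":[0.6,0.2,0],"twist":[0,0,0]},{"fingers":-1,"delta_pos":[0.5,0,0],"twist":[0,0,0]},{"fingers":-1,"delta_pos":[0.4,0,0],"twist":[0,0,0]},{"fingers":-1,"delta_pos":[0.2,0,0],"twist":[0,0,0]},{"fingers":-1,"delta_pos":[0,0,0],"twist":[0,0,0]}]'
python3 - <<'E'
from h import *
plan([.523,-.1555,.067],down(-.0995))
E
```

```text
time: 3.32
tool_pos: [0.5252, -0.1573, 0.0696]
tool_rot: [0.524, -0.475, 0.524, 0.475]
contact_force: [-1.5, -1.1, 3.4]
gripper_width: 0.0
t 3.33 tcp [ 0.5252 -0.1573  0.0696] F [-1.5 -1.1  3.4] w 0.0 q [-0.427  0.029  1.922 -0.     1.191 -1.898]
tool axes (cols)  [[-0.0, -0.995, 0.099], [-0.0, 0.099, 0.995], [-1.0, 0.0, -0.0]]
delta_pos cm (tool) [0.26 0.23 0.15]
twist deg [ 0.   -0.02 -0.01]
```

```bash
python3 -m inch '[{"fingers":-1,"delta_pos":[0.2,0,0],"twist":[0,0,0]},{"fingers":-1,"delta_pos":[0,0,0],"twist":[0,0,0]},{"fingers":-1,"delta_pos":[0.2,0,0],"twist":[0,0,0]},{"fingers":-1,"delta_pos":[0,0,0],"twist":[0,0,0]}]';python3 -m inch '[{"fingers":-1,"delta_pos":[0.2,0,0],"twist":[0,0,0]},{"fingers":-1,"delta_pos":[0,0,0],"twist":[0,0,0]}]'
```

```text
time: 3.82
tool_pos: [0.5254, -0.1573, 0.0667]
tool_rot: [0.524, -0.474, 0.524, 0.475]
contact_force: [-5.0, 1.0, 9.9]
gripper_width: -0.005
time: 4.08
tool_pos: [0.5254, -0.1573, 0.0663]
tool_rot: [0.524, -0.474, 0.525, 0.475]
contact_force: [-9.7, 3.3, 19.6]
gripper_width: 0.002
```

```bash
python3 -m inch '[{"fingers":-1,"delta_pos":[-3,0,0],"twist":[0,0,0]},{"fingers":-1,"delta_pos":[-3,0,0],"twist":[0,0,0]},{"fingers":-1,"delta_pos":[0,0.2,-5.3],"twist":[0,0,0]},{"fingers":-1,"delta_pos":[0,0,-5.2],"twist":[0,0,0]},{"fingers":-1,"delta_pos":[0,0,0],"twist":[0,0,0]}]'
python3 - <<'E'
from h import *
plan([.512,-.2607,.067],down(-.0995))
f=viewer.grab_frame("top"); cv2.imwrite("pics/top2.png",f["pixels"])
f=viewer.grab_frame("scene"); cv2.imwrite("pics/scene2.png",cv2.resize(f["pixels"][100:300,150:400],None,fx=3,fy=3))
for b,s,ce in blobs(mask(f,"yellow"),60):
    b=cv2.erode(b.astype(np.uint8),np.ones((3,3))).astype(bool)
    p=pts(f,b);cc=p.mean(0);w,v=np.linalg.eigh(np.cov((p-cc).T)); print(ce,cc.round(4),v[:,0].round(3))
E
```

```text
time: 4.7
tool_pos: [0.5124, -0.2641, 0.1232]
tool_rot: [0.525, -0.474, 0.525, 0.473]
contact_force: [0.3, 0.4, -0.2]
gripper_width: -0.001
t 4.7 tcp [ 0.5124 -0.2641  0.1232] F [ 0.3  0.4 -0.2] w -0.001 q [-0.605  0.029  1.824 -0.     1.288 -2.072]
tool axes (cols)  [[0.0, -0.995, 0.103], [-0.001, 0.103, 0.995], [-1.0, -0.0, -0.001]]
delta_pos cm (tool) [5.62 0.08 0.34]
twist deg [-0.23 -0.03  0.03]
[250.50252525 158.3459596 ] [ 0.5292 -0.2614  0.084 ] [-0.42   0.062 -0.905]
[267.47668394 180.39378238] [ 0.5359 -0.1546  0.0681] [ 0.007 -0.006  1.   ]
```

View pics/scene2.png

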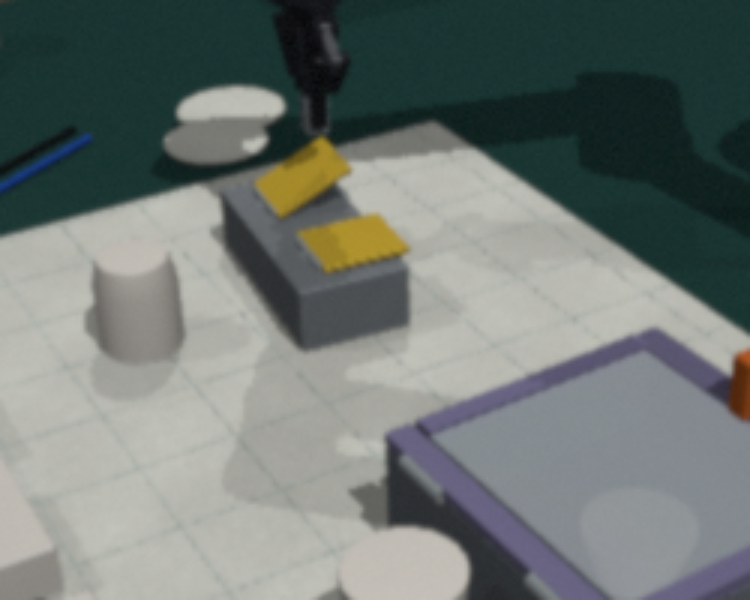

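The left cover at crop (353,242) now lies flat: its normal is vertical and it sits at z = 0.068, so it has clicked. The right cover at (302,178) is still open. Next I'll press the right one.

```bash
python3 -m inch '[{"fingers":-1,"delta_pos":[2.5,0,0.3],"twist":[0,0,0]},{"fingers":-1,"delta_pos":[1,0,0],"twist":[0,0,0]},{"fingers":-1,"delta_pos":[1,0,0],"twist":[0,0,0]},{"fingers":-1,"delta_pos":[0.7,0,0],"twist":[0,0,0]},{"fingers":-1,"delta_pos":[0,0,0],"twist":[0,0,0]}]';python3 -m inch '[{"fingers":-1,"delta_pos":[0.4,0,0],"twist":[0,0,0]},{"fingers":-1,"delta_pos":[0.2,0,0],"twist":[0,0,0]},{"fingers":-1,"delta_pos":[0.2,0,0],"twist":[0,0,0]},{"fingers":-1,"delta_pos":[0,0,0],"twist":[0,0,0]}]'
```

```text
time: 5.42
tool_pos: [0.5132, -0.2583, 0.0712]
tool_rot: [0.524, -0.475, 0.524, 0.475]
contact_force: [-1.1, -0.6, -0.1]
gripper_width: -0.001
time: 5.92
tool_pos: [0.5135, -0.2588, 0.0664]
tool_rot: [0.524, -0.475, 0.524, 0.475]
contact_force: [-7.8, 4.4, 16.9]
gripper_width: 0.001
```

```bash
python3 -m inch '[{"fingers":-1,"delta_pos":[-5,0,0],"twist":[0,0,0]},{"fingers":-1,"delta_pos":[-5,0,0],"twist":[0,0,0]},{"fingers":0,"delta_pos":[-3,0,5],"twist":[-7.8,0,0]},{"fingers":0,"delta_pos":[0,0,6],"twist":[0,0,0]},{"fingers":0,"delta_pos":[0,0,6],"twist":[0,0,0]}]'
python3 - <<'E'
from h import *
plan([.441,.2358,.2],down(.037))
f=viewer.grab_frame("scene"); cv2.imwrite("pics/scene3.png",cv2.resize(f["pixels"][100:300,150:400],None,fx=3,fy=3))
for b,s,ce in blobs(mask(f,"yellow"),60):
    b=cv2.erode(b.astype(np.uint8),np.ones((3,3))).astype(bool)
    p=pts(f,b);cc=p.mean(0);w,v=np.linalg.eigh(np.cov((p-cc).T)); print(ce,cc.round(4),v[:,0].round(3))
E
```

```text
time: 6.55
tool_pos: [0.5139, -0.0875, 0.1939]
tool_rot: [-0.491, 0.509, -0.491, -0.508]
contact_force: [0.2, -0.9, -0.8]
gripper_width: 0.497
t 6.55 tcp [ 0.5139 -0.0875  0.1939] F [ 0.2 -0.9 -0.8] w 0.497 q [-0.312 -0.174  1.893  0.     1.421 -1.918]
tool axes (cols)  [[0.002, -0.999, -0.036], [-0.0, -0.036, 0.999], [-1.0, -0.002, -0.0]]
delta_pos cm (tool) [-0.64  6.13 32.57]
twist deg [-0.08 -0.03  0.12]
[252.86305732 163.49044586] [ 0.5241 -0.259   0.068 ] [-0.018  0.011 -1.   ]
[267.36553525 180.39425587] [ 0.5363 -0.1549  0.0681] [ 0.008 -0.005  1.   ]
```

View pics/scene3.png

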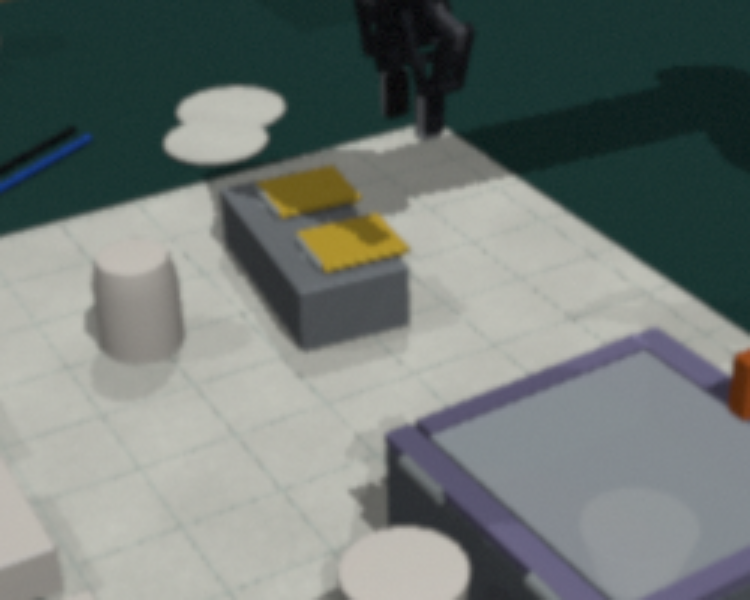

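Both covers, at crop (308,190) and (353,242), are now flat (z 0.068, vertical normals) and stay shut untouched. Next I'll go to the grip.

```bash
python3 -m inch '[{"fingers":0,"delta_pos":[0,1,5.8],"twist":[0,0,0]},{"fingers":0,"delta_pos":[0,1,5.8],"twist":[0,0,0]},{"fingers":0,"delta_pos":[0,1,5.8],"twist":[0,0,0]},{"fingers":0,"delta_pos":[0,1,5.8],"twist":[0,0,0]},{"fingers":0,"delta_pos":[0,1,5.8],"twist":[0,0,0]}]';  python3 -m inch '[{"fingers":0,"delta_pos":[0,1,2],"twist":[0,0,0]},{"fingers":0,"delta_pos":[0,0,0],"twist":[0,0,0]},{"fingers":0,"delta_pos":[0,0,0],"twist":[0,0,0]}]'
python3 - <<'E'
from h import *
plan([.441,.2358,.101],down(.037))
E
```

```text
time: 7.22
tool_pos: [0.4527, 0.2008, 0.1933]
tool_rot: [-0.491, 0.509, -0.49, -0.509]
contact_force: [0.5, 0.1, -0.7]
gripper_width: 0.5
time: 7.6
tool_pos: [0.4426, 0.2182, 0.1931]
tool_rot: [-0.491, 0.509, -0.491, -0.509]
contact_force: [-0.7, -0.3, 0.9]
gripper_width: 0.501
t 7.6 tcp [0.4426 0.2182 0.1931] F [-0.7 -0.3  0.9] w 0.501 q [ 0.307 -0.244  1.953 -0.     1.432 -1.3  ]
tool axes (cols)  [[0.0, -0.999, -0.036], [-0.0, -0.036, 0.999], [-1.0, -0.0, -0.0]]
delta_pos cm (tool) [9.21 0.1  1.77]
twist deg [-0.04 -0.02  0.01]
```

```bash
python3 -m inch '[{"fingers":0,"delta_pos":[0,0.1,1.8],"twist":[0,0,0]},{"fingers":0,"delta_pos":[0,0,0],"twist":[0,0,0]},{"fingers":0,"delta_pos":[3,0,0],"twist":[0,0,0]},{"fingers":0,"delta_pos":[0,0,0],"twist":[0,0,0]}]'
python3 - <<'E'
from h import *
plan([.441,.2358,.101],down(.037))
for n in("scene","top"):
    f=viewer.grab_frame(n); cv2.imwrite(f"pics/{n}4.png",cv2.resize(f["pixels"][100:320,300:500] if n=="scene" else f["pixels"][200:400,60:300],None,fx=3,fy=3,interpolation=cv2.INTER_CUBIC)[:600])
E
```

```text
time: 8.1
tool_pos: [0.4391, 0.236, 0.1608]
tool_rot: [0.489, -0.508, 0.493, 0.51]
contact_force: [-0.8, -0.5, -0.6]
gripper_width: 0.496
t 8.1 tcp [0.4391 0.236  0.1608] F [-0.8 -0.5 -0.6] w 0.496 q [ 0.344 -0.198  1.97  -0.     1.375 -1.263]
tool axes (cols)  [[-0.005, -0.999, -0.036], [-0.002, -0.036, 0.999], [-1.0, 0.005, -0.002]]
delta_pos cm (tool) [ 5.98 -0.22 -0.01]
twist deg [-0.03 -0.1  -0.29]
```

View pics/scene4.png

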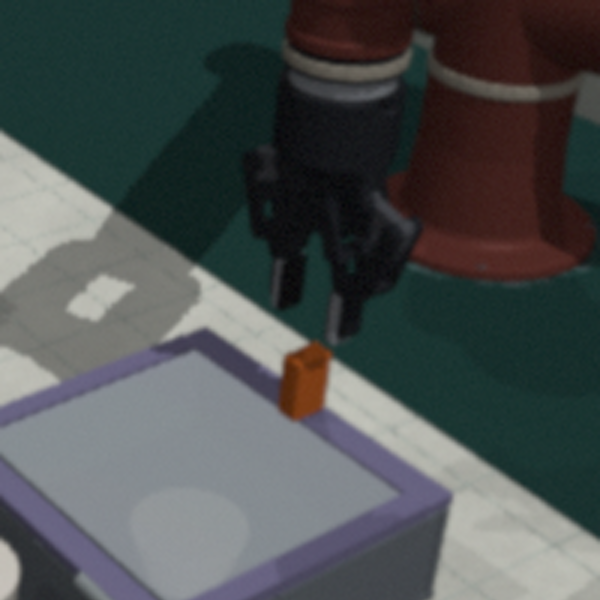

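View pics/top4.png

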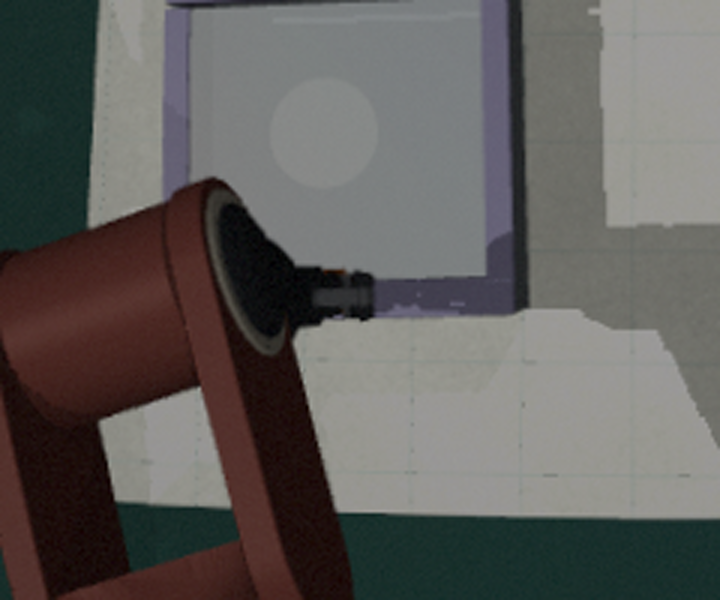

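The fingers at scene crop (287,285) and (343,315) straddle the orange grip at (305,378), pads about aligned with it. I'll lower onto the grip and close.

```bash
python3 -m inch '[{"fingers":0,"delta_pos":[2,0,0],"twist":[0,0,0]},{"fingers":0,"delta_pos":[2,0,0],"twist":[0,0,0]},{"fingers":0,"delta_pos":[1.8,-0.1,0],"twist":[0,0,0]},{"fingers":0,"delta_pos":[0,0,0],"twist":[0,0,0]},{"fingers":0,"delta_pos":[0,0,0],"twist":[0,0,0]}]'
python3 - <<'E'
from h import *
plan([.441,.2358,.101],down(.037))
for n in("scene",):
    f=viewer.grab_frame(n); cv2.imwrite(f"pics/{n}5.png",cv2.resize(f["pixels"][170:270,340:460],None,fx=6,fy=6,interpolation=cv2.INTER_CUBIC)[:600])
E
```

```text
time: 8.82
tool_pos: [0.4423, 0.237, 0.1063]
tool_rot: [-0.491, 0.509, -0.49, -0.509]
contact_force: [0.5, 0.0, 0.7]
gripper_width: 0.5
t 8.82 tcp [0.4423 0.237  0.1063] F [0.5 0.  0.7] w 0.5 q [ 0.344 -0.134  2.01   0.     1.264 -1.264]
tool axes (cols)  [[0.001, -0.999, -0.037], [0.0, -0.037, 0.999], [-1.0, -0.001, 0.0]]
delta_pos cm (tool) [ 0.53  0.14 -0.12]
twist deg [-0.02  0.02  0.08]
```

View pics/scene5.png

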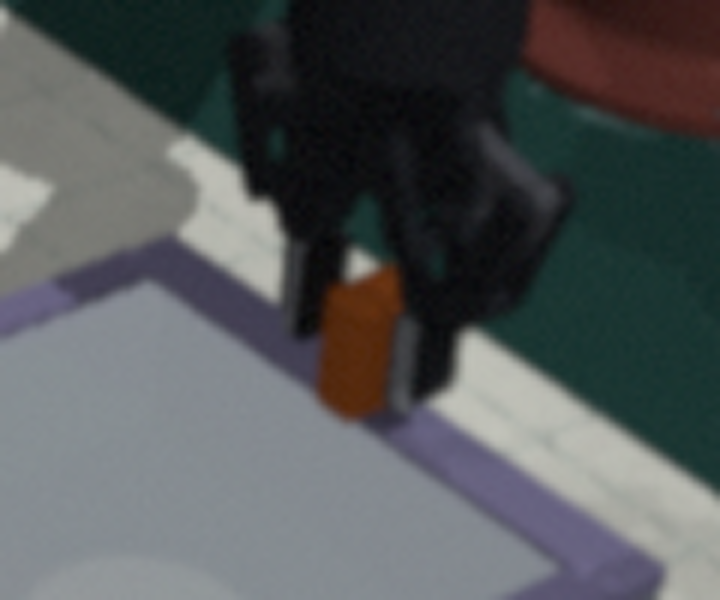

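The grip at (360,340) stands between the two pads at (310,290) and (420,365). I'll lower 4 mm and close.

```bash
python3 -m inch '[{"fingers":0,"delta_pos":[0.4,0.1,-0.1],"twist":[0,0,0]},{"fingers":-1,"delta_pos":[0,0,0],"twist":[0,0,0]},{"fingers":-1,"delta_pos":[0,0,0],"twist":[0,0,0]},{"fingers":-1,"delta_pos":[0,0,0],"twist":[0,0,0]},{"fingers":-1,"delta_pos":[0,0,0],"twist":[0,0,0]}]'
python3 - <<'E'
from h import *
plan([.441,.2358,.101],down(.037))
s,p,r=pose()
# arc steps: rotate about hinge while tool fixed to hood; per step dth, tool-frame shift then twist
hz=np.array([.6624,.2451,.08]); ax=Ro.from_euler('z',.037).apply([0,1,0])
for d in (5,9):
    q=Ro.from_rotvec(ax*np.radians(d)); 
    print(d,"shift tool cm",(r.inv().apply(q.apply(p-hz)+hz-p)*100).round(3),"twist",np.degrees((r.inv()*q*r).as_rotvec()).round(2))
    c=q.apply(p-hz)+hz; print(c)
E
```

```text
time: 9.5
tool_pos: [0.4406, 0.2351, 0.1015]
tool_rot: [-0.49, 0.509, -0.491, -0.509]
contact_force: [-2.0, -5.4, 2.8]
gripper_width: 0.201
t 9.5 tcp [0.4406 0.2351 0.1015] F [-2.  -5.4  2.8] w 0.201 q [ 3.420e-01 -1.320e-01  2.017e+00 -1.000e-03  1.257e+00 -1.265e+00]
tool axes (cols)  [[-0.0, -0.999, -0.037], [-0.002, -0.037, 0.999], [-1.0, 0.001, -0.002]]
delta_pos cm (tool) [ 0.05 -0.04  0.07]
twist deg [-0.01 -0.09 -0.03]
5 shift tool cm [-1.927 -0.271 -0.003] twist [-0.01  0.    5.  ]
[0.44333322 0.23518452 0.12075097]
9 shift tool cm [-3.447 -0.608 -0.006] twist [-0.01  0.    9.  ]
[0.44670771 0.23530943 0.13594816]
```

```bash
python3 -m inch '[{"fingers":-1,"delta_pos":[-1.93,-0.27,0],"twist":[0,0,5]},{"fingers":-1,"delta_pos":[0,0,0],"twist":[0,0,0]},{"fingers":-1,"delta_pos":[-1.93,-0.27,0],"twist":[0,0,5]},{"fingers":-1,"delta_pos":[0,0,0],"twist":[0,0,0]}]'
python3 - <<'E'
from h import *
plan([.441,.2358,.101],down(.037))
f=viewer.grab_frame("scene"); cv2.imwrite("pics/scene6.png",cv2.resize(f["pixels"][150:350,260:470],None,fx=3,fy=3,interpolation=cv2.INTER_CUBIC)[:600])
E
```

```text
time: 10.0
tool_pos: [0.4475, 0.2353, 0.1395]
tool_rot: [0.443, -0.464, 0.535, 0.55]
contact_force: [-3.3, -4.1, -2.2]
gripper_width: 0.203
t 10.0 tcp [0.4475 0.2353 0.1395] F [-3.3 -4.1 -2.2] w 0.203 q [ 0.311 -0.045  1.876  0.047  1.482 -1.304]
tool axes (cols)  [[-0.177, -0.984, -0.036], [-0.008, -0.035, 0.999], [-0.984, 0.177, -0.002]]
delta_pos cm (tool) [ 3.9  -0.05  0.08]
twist deg [ -0.05  -0.09 -10.19]
```

View pics/scene6.png

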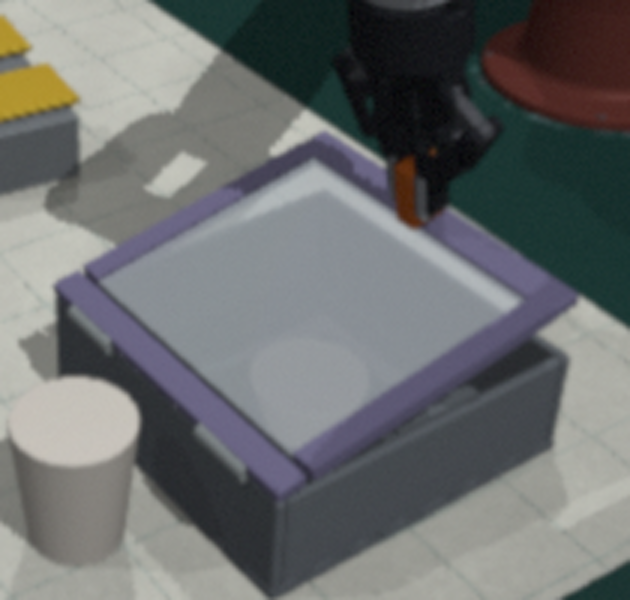

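The hood is rising with the gripper: its front frame edge is at (470,235) and there is a gap above the box wall at (500,350). The forces are small, so I'll continue.

```bash
python3 -m inch '[{"fingers":-1,"delta_pos":[-1.93,-0.27,0],"twist":[0,0,5]},{"fingers":-1,"delta_pos":[0,0,0],"twist":[0,0,0]},{"fingers":-1,"delta_pos":[-1.93,-0.27,0],"twist":[0,0,5]},{"fingers":-1,"delta_pos":[0,0,0],"twist":[0,0,0]}]';python3 -m inch '[{"fingers":-1,"delta_pos":[-1.93,-0.27,0],"twist":[0,0,5]},{"fingers":-1,"delta_pos":[0,0,0],"twist":[0,0,0]},{"fingers":-1,"delta_pos":[-1.93,-0.27,0],"twist":[0,0,5]},{"fingers":-1,"delta_pos":[0,0,0],"twist":[0,0,0]}]'
python3 - <<'E'
from h import *
plan([.441,.2358,.101],down(.037))
E
```

```text
time: 10.55
tool_pos: [0.4611, 0.2359, 0.1757]
tool_rot: [0.394, -0.416, 0.573, 0.587]
contact_force: [-3.7, -5.1, -0.6]
gripper_width: 0.201
time: 11.05
tool_pos: [0.4811, 0.2366, 0.2091]
tool_rot: [0.342, -0.365, 0.606, 0.618]
contact_force: [-3.4, -5.5, -0.0]
gripper_width: 0.205
t 11.05 tcp [0.4811 0.2366 0.2091] F [-3.4 -5.5 -0. ] w 0.205 q [ 0.26   0.189  1.566  0.116  1.898 -1.338]
tool axes (cols)  [[-0.5, -0.865, -0.036], [-0.02, -0.03, 0.999], [-0.866, 0.5, -0.002]]
delta_pos cm (tool) [11.36 -1.94  0.08]
twist deg [ -0.07  -0.08 -30.03]
```

```bash
python3 -m inch '[{"fingers":-1,"delta_pos":[-1.93,-0.27,0],"twist":[0,0,5]},{"fingers":-1,"delta_pos":[0,0,0],"twist":[0,0,0]},{"fingers":-1,"delta_pos":[-1.93,-0.27,0],"twist":[0,0,5]},{"fingers":-1,"delta_pos":[0,0,0],"twist":[0,0,0]}]';python3 -m inch '[{"fingers":-1,"delta_pos":[-1.93,-0.27,0],"twist":[0,0,5]},{"fingers":-1,"delta_pos":[0,0,0],"twist":[0,0,0]},{"fingers":-1,"delta_pos":[0,0,0],"twist":[0,0,0]},{"fingers":-1,"delta_pos":[0,0,0],"twist":[0,0,0]},{"fingers":-1,"delta_pos":[0,0,0],"twist":[0,0,0]}]'
python3 - <<'E'
from h import *
plan([.441,.2358,.101],down(.037))
f=viewer.grab_frame("scene"); cv2.imwrite("pics/scene7.png",f["pixels"])
p=pts(f,mask(f,"mauve").astype(bool)); p=p[(p[:,2]>.1)&(p[:,2]<.35)&(p[:,0]>.35)&(p[:,0]<.7)&(p[:,1]>.1)&(p[:,1]<.4)]
v=p[:,0]-.037*0; from numpy.polynomial import polynomial as P
c=p.mean(0);w,v=np.linalg.eigh(np.cov((p-c).T)); print(len(p),"normal",v[:,0],"angle deg",np.degrees(np.arccos(abs(v[2,0]))),np.sqrt(w))
for b,s,ce in blobs(mask(f,"yellow"),60):
    q=pts(f,cv2.erode(b.astype(np.uint8),np.ones((3,3))).astype(bool)); print(ce,q.mean(0))
E
```

```text
time: 11.55
tool_pos: [0.5061, 0.2376, 0.2381]
tool_rot: [0.287, -0.311, 0.636, 0.646]
contact_force: [-2.9, -6.9, -3.0]
gripper_width: 0.198
time: 12.18
tool_pos: [0.5199, 0.2381, 0.2505]
tool_rot: [0.259, -0.284, 0.649, 0.657]
contact_force: [-1.5, -7.1, -4.4]
gripper_width: 0.21
t 12.18 tcp [0.5199 0.2381 0.2505] F [-1.5 -7.1 -4.4] w 0.21 q [ 0.232  0.396  1.32   0.168  2.192 -1.331]
tool axes (cols)  [[-0.705, -0.709, -0.036], [-0.027, -0.024, 0.999], [-0.709, 0.705, -0.002]]
delta_pos cm (tool) [16.16 -4.94  0.09]
twist deg [ -0.09  -0.11 -44.84]
2760 normal [0.71078512 0.0348246  0.70254662] angle deg 45.36832153106222 [0.00809902 0.07232143 0.08795437]
[252.6516129  163.47741935] [ 0.52480472 -0.25871161  0.06827581]
[267.40364583 180.4609375 ] [ 0.53630661 -0.15456618  0.06803148]
```

View pics/scene7.png

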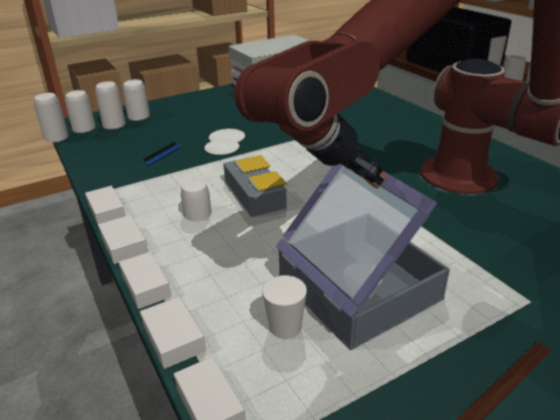

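The hood is held about 45° open (plane fit 45.4°) with the gripper on the grip at about (368,172). Both covers at (253,163) and (267,180) are flat, and the foam models are where they were. I'll let it settle, check it is still and hand in.

```bash
python3 -m inch '[{"fingers":-1,"delta_pos":[0,0,0],"twist":[0,0,0]},{"fingers":-1,"delta_pos":[0,0,0],"twist":[0,0,0]},{"fingers":-1,"delta_pos":[0,0,0],"twist":[0,0,0]},{"fingers":-1,"delta_pos":[0,0,0],"twist":[0,0,0]}]'
python3 - <<'E'
from h import *
s,p,r=pose(); print(p,s["joint_vel"].round(4),s["gripper_width"])
print(manip.job_done())
E
```

```text
time: 12.72
tool_pos: [0.5199, 0.2381, 0.2504]
tool_rot: [0.259, -0.284, 0.649, 0.657]
contact_force: [0.3, -6.5, -4.2]
gripper_width: 0.2
[0.51988504 0.23814877 0.25044295] [ 0.001   0.0007  0.0003 -0.0002  0.0018 -0.0011] 0.20048221702992539
the job is handed in; nothing more can be done
None
```

I pressed both yellow covers shut while the hood was still down. Then I gripped the orange block, swung the hood open about its hinge to 45°, and handed the job in at about 12.7 s with the robot still holding it.

My last checks all agreed:
- **Covers:** both lie flat at about 68 mm (67 mm expected), and had stayed shut with the fingers well clear of the block.
- **Hood:** a plane fitted to its frame gave 45.4°, and the tool had turned 44.8° with it. The arm was still, and the jaws were steady on the grip at about 17 mm.
- **Foam models:** they looked unmoved in the last picture, but I judged that by eye and did not measure it.
- **Wrist force:** it read about 8 N, with about 6.5 N of that sideways along the jaws, well below the limit.

No check failed, but the hand-in gave no verdict.

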